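# Gauge the height of a stone test block

## Task

Swing the instrument case's lid open past its balance point so that it stays open, lift out the stone test block, lay it flat and lengthwise on the height gauge's bed and slide it, straight and centred, under the raised foot until it is up against the stop bar. Then press the gauge head down until the sprung foot sits on the block and its pointer stands between the two lines on the head, never driving the foot right up to its stop, and let go. Leave the other things on the bench where they are.

Things in the scene. Friction and masses are not known exactly. Their poses are not given: they have to be found in the camera images.
- gauge: Bench height gauge, fixed. Origin on the bench (z=0) below the foot's axis; x runs along the bed to the column at the back, y left. Grey bed 265 x 100 mm, x=-170 to +95 mm, top at z=16 mm. Column 22 mm thick at x=+72 mm, 210 mm high. The head overhangs the block's home place, with no room for a gripper above it: lay the block on the front of the bed and push it home by its front end.
- stop (a point): Middle of the front face of the steel stop bar (64 mm wide, standing 14 mm above the bed), 25 mm behind the foot's axis, at bed height: the block's back end touches it here when home, its centre 50 mm in front.
- head (a joint): How far the gauge head has been pressed down its column (m), 0 at the top, at most 0.095; it starts between 0 and 0.03. The head stays where it is left (friction: about 5 N of push moves it down, about 11 N moves it up).
- pad (a point): Centre of the top of the black thumb pad on the head, 32 mm across, straight above the foot; here the head is pressed down. It is 222 mm above the bench at head=0. The head's housing, 26 mm (x) by 46 mm (y), spans from 74 mm to 10 mm below this point.
- foot (a joint): How far the sprung foot is pushed up into the head (m): 0 hanging free, 0.014 at its hard stop. Spring 200 N/m, about 2 N at mid travel. A black pointer on the head's white front plate rides with the foot; the two lines stand at 0.004 and 0.010.
- foot_face (a point): Centre of the underside of the foot, a flat steel disc 24 mm across; at head=0 and foot=0 it is 120 mm above the bench, i.e. 70 mm above the top of a block lying on the bed.
- case: Grey open-topped instrument case, fixed to the bench, 140 (x) x 160 (y) x 45 mm high, walls and floor 5 mm. Origin at the centre of its underside; the lid's hinge runs along y at x=+70 mm, z=45 mm (its back edge).
- lid (a joint): Lid angle (rad): 0 shut, 2.05 leaning back on its stop. Free hinge, lid 0.15 kg: let go below about 1.5 it falls shut, beyond it falls open and stays.
- lid_hinge (a point): Middle of the hinge line.
- lid_fin (a point): Point to hold on the lid's black upright fin, which stands on the top of the lid near its front edge: 12 mm thick (y), 36 mm long (x), 30 mm high. The point is on its mid-plane, 10 mm below its top when shut. Shut, this point lies 119 mm in front of and 30.5 mm above the hinge line. The lid is 143 mm long from the hinge and 10 mm thick.
- block: Pale stone test block, 100 (its x) x 40 (y) x 34 (z) mm, 0.2 to 0.4 kg, lying in the case on the 5 mm floor, long axis roughly along the case's x. Origin at the centre of its underside.
- dappen: Small white dish, 33 mm across and 24 mm high, a bystander.
- denture: Denture, 51 x 60 x 20 mm, a bystander.

How it is judged (in metres and radians):
On the way, in this order (a step that is already met when the one before it is completed fails the run):
1. the lid stands open past its balance point (value of joint lid above 1.6 rad), for 0.2 s.
2. the block lies on the bed against the stop bar under the raised foot (x of block in the frame of gauge between -0.031 and -0.02 m and y of block in the frame of gauge between -0.012 and 0.012 m and z of block in the frame of gauge between 0.013 and 0.019 m and angle between the x axis of block and the x axis of gauge, either way round below 0.12 rad and value of joint foot below 0.002 m and linear speed of block below 0.03 m/s), for 0.2 s.
At the end, for the whole second after the job is handed in: The lid stands open (over 1.6 rad). The block lies flat on the bed against the stop bar (within 6 mm of touching), centred within 12 mm of the foot's axis sideways and squared within 0.12 rad. The foot rests on it, pushed in by 4 to 10 mm (pointer between the lines), and all is at rest and let go (value of joint lid above 1.6 rad and x of block in the frame of gauge between -0.031 and -0.02 m and y of block in the frame of gauge between -0.012 and 0.012 m and z of block in the frame of gauge between 0.013 and 0.019 m and angle between the x axis of block and the x axis of gauge, either way round below 0.12 rad and value of joint foot between 0.004 and 0.01 m and contact force between foot and block above 0.3 N and angle between block's own z axis and vertical below 0.05 rad and linear speed of block below 0.01 m/s and velocity of joint head between -0.003 and 0.003 m/s).
It fails at once if the foot is driven up to its stop (over 13 mm) (value of joint foot above 0.013 m).
It fails at once if a bystander (dish or denture) is shifted by more than 30 mm (distance of any of dappen, denture from where it was at the start of the episode above 0.03 m).
It also fails if it takes over 69 s, if anything falls off the work surface, if the arm or the gripper's body presses on something with over 40 N, if the wrist force passes 120 N, or if a joint passes its speed limit or range.

## Robot

A 6-joint arm with a two-finger parallel gripper is mounted at the origin on a cart in front of the work surface, level with it; the furniture and walls round the work are solid. World frame = base frame: x ahead of the robot, y to its left, z up, the work surface at z = 0. Lengths are in m, angles in degrees, forces in N, time in s.
With the tool pointing down it reaches from about 0.275 to 0.75 m from the base axis. Payload 10.2 kg.
Tool frame: the origin (TCP) lies at the very end of the fingers, on their centre line; the grasp point (between the pads) lies 19 mm behind it; z points along the fingers, y is the line along which they close (so a half turn about z gives the same grasp; the last joint's range is limited). The gripper opens to 88 mm and grips with 3 to 60 N. Pads are 18 mm wide; open, the fingers measure 123 mm over their backs; the gripper's body (75 mm by 187 mm) begins 45 mm behind the grasp point.
Start: joints at [52.746, 17.928, 85.812, -0, 76.261, -12.8], TCP at [0.217, 0.478, 0.239] pointing down, gripper open.
Joint ranges: [-168.41, 168.41], [-55.51, 124.54], [10.69, 146.95], [-70.63, 250.63], [1, 178], [-165.06, 165.06]. Speed limits (degrees/s): [136.94, 136.94, 172.46, 180, 180, 180].

## Interface

Orientations are given as [roll, pitch, yaw] about the fixed x, y, z axes, in that order (R = Rz(yaw) Ry(pitch) Rx(roll)).
In Python, from cell import arm, imaging, job gives the robot as it stands.
- The arm moves only by the tool play_rows, never from a script. Its argument "rows" is text: rows parted by semicolons, each of 7 numbers parted by spaces: the shift along the tool's x, y, z as a fraction of full scale, then the turn, a rotation vector about the tool's x, y, z as a fraction of full scale, then the closure, from 0 (fully open) to 1 (shut). A call has 1 to 8 rows; each row is the pose to reach, as a shift and turn from the pose commanded when the call began, along the tool's axes at that moment, turning the shorter way round; what a row does not reach only later rows make up. Full scale, the value 1, is 0.2 m for a shift and pi rad for a turn. A row lasts 1/10 s, in which the tool goes at most 50 mm and 8.59 degrees, less where a joint would pass 70% of its speed; a pose out of reach is approached as far as the arm can. A call with a number of a shift or a turn outside -1 to 1 is refused whole. A call with a gripper value outside its range is refused whole. The fingers move at their own pace and stop on an object; the grip force is fixed at half the most. Time passes only in rows, so rows that repeat a pose let the fingers close. It gives the time, the measured TCP pose, the force, the opening and the grip force at its end, in the units of the state.
- arm.get_state(): the state, without advancing time (a new reading comes with each control period).
- imaging.grab_frame(name): name is "scene" or "top" or "wrist"; returns a dict with "color" (480x640x3 uint8, blue, green, red), "camera_matrix" (3x3 intrinsics, pixels), "xyz" and "orientation" of the camera in the world; the wrist camera has in their place "tool_from_camera" (4x4, takes a point from camera to tool coordinates, whose origin is the TCP and whose axes are the flange's). Camera axes: x right, y up, looking along -z (the intrinsics and any distortion apply to the point x, -y, -z); pixel columns grow to the right and rows downward; lengths in m; the calibration is good to about 2 mm. The wrist camera is an equidistant fisheye: a pixel r from the principal point sees the ray r / f radians off the axis. A picture is of the moment at which its call begins: read the wrist's pose just before it. There is no depth.
- job.job_done(): hands the job in; it is judged then, once.
The state is a dict: "time_s": time; "joints": joint angles; "qd": joint speeds; "tau": joint torques, N m; "eef_pos": TCP position; "tcp_rot": TCP orientation; "wrist_force": force on the tool from outside, world axes, zero at the start; "moment": the same for the moment, N m; "grip_width": opening from 0.0 (shut) to 1.0 (fully open); "gripper_force": force on a finger pad.
Only numpy, scipy, OpenCV 4.12 (cv2) and the standard library are available. Lean on these libraries where they do the work, as an engineer would, in place of code of your own. Each camera call takes 0.05 s, during which the arm holds its last target. There are 200 camera calls.

## Working session

There is one attempt and no reset: what is moved stays moved. The work goes in short steps, Python scripts to look and compute and a tool call to move; the robot and the scene stay as the last step left them, time stands still between calls to the robot, and variables do not carry over. Pictures are saved under pics/ and viewed, at most 13 in all, crops included, and the job is handed in when it is done.

Besides the shell and the picture viewer there is one more tool, called by a JSON object that holds its "op" and its "data", one argument or row to a line. play_rows: Moves the arm, as the interface text tells. Its arguments: {"type":"object","properties":{"rows":{"type":"string"}},"required":["rows"]}

```bash
ls; mkdir -p pics; python3 - <<'E'
from cell import arm, imaging, job
import cv2
print(arm.get_state())
for n in ("scene","top"):
    f=imaging.grab_frame(n); cv2.imwrite(f"pics/{n}0.png",f["color"]); print(n,f["camera_matrix"],f["xyz"],f["orientation"],[k for k in f])
E
```

```text
pics
{'time_s': 0.0, 'joints': array([ 5.27455702e+01,  1.79574397e+01,  8.58533545e+01, -5.71264006e-04,
        7.62606104e+01, -1.28010109e+01]), 'qd': array([ 0.01845224, -0.02657913, -0.00212383, -0.07803905, -0.04652824,
        0.03861795]), 'tau': array([-3.86991269e-04, -4.02208757e+01, -2.52269948e+01,  6.93796319e-02,
        3.52429063e-02, -5.81309200e-05]), 'eef_pos': array([0.21719675, 0.47769693, 0.23818327]), 'tcp_rot': array([-1.79930247e+02, -1.52798402e-02,  1.55546708e+02]), 'wrist_force': array([-0.33432916,  0.77895526,  0.16027426]), 'moment': array([ 0.01815584, -0.00713508, -0.01417704]), 'gripper_force': 0.0, 'grip_width': 0.9958652356983722}
scene [[568.64692869   0.         317.76836167]
 [  0.         568.64692869 242.21225815]
 [  0.           0.           1.        ]] [-0.2008094  -0.4633455   0.74612947] [ 56.01710928   0.39905118 -57.34705324] ['color', 'camera_matrix', 'xyz', 'orientation']
top [[553.00067091   0.         311.04535413]
 [  0.         553.00067091 244.98981478]
 [  0.           0.           1.        ]] [0.38005643 0.01699489 1.00626117] [ 12.92794193   0.24616689 -87.63187573] ['color', 'camera_matrix', 'xyz', 'orientation']
```

View pics/scene0.png

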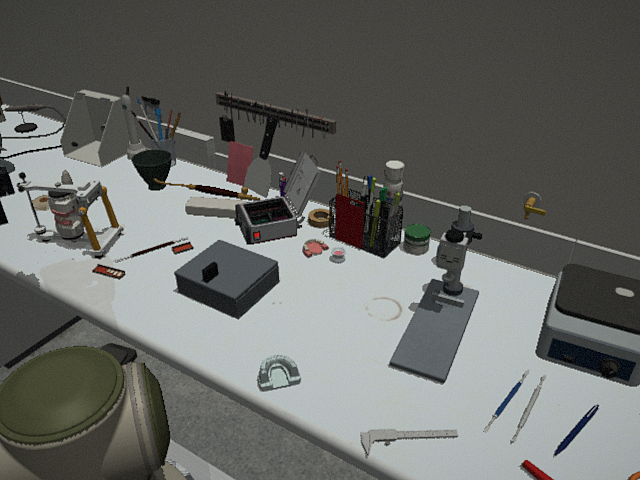

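View pics/top0.png

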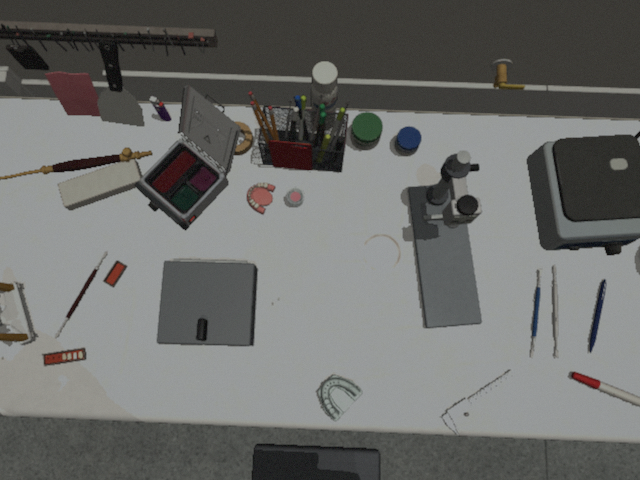

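Scene: the case is shut (top view centre about (208,303), fin at (202,330)). The gauge bed spans about (412,187)–(480,325), with its head at about (466,205). One denture is at (338,395), a second pink one at (262,197), and the dish at (293,197).

```bash
cat > h.py <<'E'
import numpy as np, cv2
from scipy.spatial.transform import Rotation as R
from cell import arm, imaging, job
def cam(f): return np.array(f["xyz"]),R.from_euler('xyz',f["orientation"],degrees=True).as_matrix(),f["camera_matrix"]
def ray(f,uv):
    c,M,K=cam(f); d=np.linalg.inv(K)@[uv[0],uv[1],1]; return c,M@(d*[1,-1,-1])
def cast(f,uv,z):
    c,d=ray(f,uv); return c+d*(z-c[2])/d[2]
def proj(f,p):
    c,M,K=cam(f); q=K@((M.T@(np.array(p)-c))*[1,-1,-1]); return q[:2]/q[2]
E
python3 - <<'E'
from h import *
f=imaging.grab_frame("top"); im=f["color"]
for p in [(208,280),(440,280),(230,400),(100,280),(202,330),(450,300),(467,205),(340,390)]: print(p,im[p[1],p[0]])
g=cv2.cvtColor(im,cv2.COLOR_BGR2GRAY)
m=((g<125)*255).astype(np.uint8)
n,l,s,c=cv2.connectedComponentsWithStats(m)
for p,z in (((208,280),.0555),((440,290),.016)):
    k=l[p[1],p[0]]; cs,_=cv2.findContours((l==k).astype(np.uint8),0,2); ct=max(cs,key=cv2.contourArea)
    a=cv2.approxPolyDP(ct,4,True)[:,0]; print(s[k]); 
    for q in a: print(q,cast(f,q,z).round(4))
cv2.imwrite("pics/c1.png",np.hstack([cv2.resize(im[240:360,140:280],None,fx=3.2,fy=4*.8,interpolation=2),cv2.resize(im[140:340,400:500],(192*1,384),interpolation=2)]))
E
```

```text
(208, 280) [85 85 84]
(440, 280) [98 98 94]
(230, 400) [154 152 151]
(100, 280) [155 156 153]
(202, 330) [42 43 40]
(450, 300) [96 97 95]
(467, 205) [35 38 37]
(340, 390) [148 152 146]
[ 157  259  101   88 8143]
[164 261] [0.5587 0.2867 0.0555]
[158 343] [0.417  0.2826 0.0555]
[253 345] [0.4203 0.1212 0.0555]
[253 263] [0.5615 0.1304 0.0555]
[ 401  153   81  176 9286]
[458 153] [ 0.7982 -0.2421  0.016 ]
[446 158] [ 0.7872 -0.2191  0.016 ]
[437 183] [ 0.7363 -0.2015  0.016 ]
[409 186] [ 0.7282 -0.1488  0.016 ]
[401 193] [ 0.7138 -0.1339  0.016 ]
[411 224] [ 0.6543 -0.1527  0.016 ]
[402 228] [ 0.646  -0.1361  0.016 ]
[403 238] [ 0.627 -0.138  0.016]
[413 242] [ 0.6202 -0.1564  0.016 ]
[426 328] [ 0.4642 -0.1794  0.016 ]
[481 322] [ 0.4788 -0.2771  0.016 ]
[466 226] [ 0.6546 -0.2542  0.016 ]
[481 211] [ 0.6846 -0.2827  0.016 ]
[475 212] [ 0.6822 -0.2715  0.016 ]
[478 201] [ 0.7039 -0.2777  0.016 ]
[473 196] [ 0.7133 -0.2686  0.016 ]
[455 198] [ 0.708  -0.2348  0.016 ]
[452 180] [ 0.7434 -0.2298  0.016 ]
[477 171] [ 0.7632 -0.2773  0.016 ]
[479 165] [ 0.7755 -0.2814  0.016 ]
[460 162] [ 0.7801 -0.2455  0.016 ]
```

View pics/c1.png

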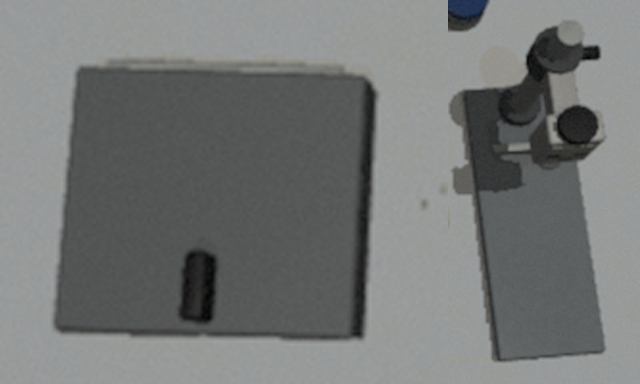

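The crop shows the lid corners cleanly at about (164,261), (254,264), (250,345) and (158,343). Next I fit the edges and triangulate the fin and pad.

```bash
python3 - <<'E'
from h import *
T=imaging.grab_frame("top"); S=imaging.grab_frame("scene")
def edges(f,quad,z,n=25):
    # refine each quad side by max gradient along the normal, fit lines, intersect
    g=cv2.GaussianBlur(cv2.cvtColor(f["color"],cv2.COLOR_BGR2GRAY),(3,3),0).astype(float)
    L=[];q=np.array(quad,float);c=q.mean(0)
    for a,b in zip(q,np.roll(q,-1,0)):
        d=(b-a)/np.linalg.norm(b-a); nn=np.array([d[1],-d[0]]); nn*=np.sign(nn@((a+b)/2-c)); pts=[]
        for t in np.linspace(.1,.9,n):
            s=np.arange(-4,4.01,.25); P=a+(b-a)*t+s[:,None]*nn
            v=cv2.remap(g.astype(np.float32),P[:,0].astype(np.float32),P[:,1].astype(np.float32),1).ravel()
            pts.append(P[np.argmax(np.abs(np.gradient(v)))])
        x=cv2.fitLine(np.array(pts,np.float32),cv2.DIST_HUBER,0,.01,.01).ravel(); L.append(np.cross([x[2],x[3],1],[x[2]+x[0],x[3]+x[1],1]))
    out=[]
    for i in range(4):
        p=np.cross(L[i-1],L[i]); out.append(p[:2]/p[2])
    return np.array([cast(f,p,z) for p in out]),np.array(out)
def rep(n,W,px):
    print(n,px.round(1).tolist()); print(W[:,:2].round(4).tolist()); print(' sides',np.linalg.norm(W-np.roll(W,-1,0),axis=1).round(4),' ang',[round(float(np.degrees(np.arctan2(*(W[(i+1)%4]-W[i])[1::-1]))),2) for i in range(4)],'c',W.mean(0).round(4))
rep('lidT',*edges(T,[(164,261),(254,264),(250,345),(158,343)],.0555))
rep('lidS',*edges(S,[(220,241),(279,268),(238,307),(177,274)],.0555))
rep('bedTfront',*edges(T,[(418,242),(467,230),(481,322),(426,328)],.016))
rep('bedSfront',*edges(S,[(420,305),(463,320),(443,381),(390,364)],.016))
def dark(f,box,th):
    u0,v0,u1,v1=box; g=cv2.cvtColor(f["color"],cv2.COLOR_BGR2GRAY)[v0:v1,u0:u1]
    n,l,s,c=cv2.connectedComponentsWithStats((g<th).astype(np.uint8)); 
    for i in np.argsort(-s[1:,4])[:2]+1: print(box,s[i]+[u0,v0,0,0,0],(c[i]+[u0,v0]).round(1))
dark(T,(185,310,215,345),60); dark(S,(195,255,225,290),50); dark(T,(450,190,490,220),60)
big=lambda f,u,v,w,h,k:cv2.resize(f["color"][v:v+h,u:u+w],None,fx=k,fy=k,interpolation=cv2.INTER_CUBIC)
cv2.imwrite("pics/c2.png",np.hstack([big(S,430,195,60,110,5),big(T,400,145,90,110,5)[:, :450]]))
E
```

```text
lidT [[163.6, 260.5], [257.2, 263.3], [252.9, 345.8], [156.3, 343.2]]
[[0.5595, 0.2874], [0.5613, 0.123], [0.4188, 0.1213], [0.4165, 0.2854]]
 sides [0.1644 0.1425 0.1641 0.143 ]  ang [-89.39, -179.32, 90.81, 0.82] c [0.489  0.2043 0.0555]
lidS [[219.5, 238.3], [280.0, 263.4], [238.0, 301.2], [173.8, 271.5]]
[[0.5575, 0.2852], [0.5521, 0.1172], [0.4119, 0.1137], [0.415, 0.2833]]
 sides [0.1681 0.1402 0.1696 0.1425]  ang [-91.85, -178.54, 88.93, 0.78] c [0.4841 0.1998 0.0555]
bedTfront [[413.7, 241.5], [467.9, 231.5], [482.0, 323.6], [423.0, 328.8]]
[[0.6212, -0.1576], [0.6443, -0.2576], [0.4761, -0.2789], [0.4627, -0.1742]]
 sides [0.1027 0.1695 0.1056 0.1594]  ang [-77.04, -172.79, 97.31, 5.97] c [ 0.5511 -0.2171  0.016 ]
bedSfront [[416.7, 306.6], [468.0, 319.8], [444.2, 384.6], [386.4, 366.0]]
[[0.6211, -0.1612], [0.6377, -0.2598], [0.4622, -0.2835], [0.4483, -0.1828]]
 sides [0.1    0.1771 0.1017 0.1742]  ang [-80.43, -172.31, 97.9, 7.12] c [ 0.5423 -0.2219  0.016 ]
(185, 310, 215, 345) [196 318  12  23 224] [201.7 329.1]
(195, 255, 225, 290) [202 262  16  21 229] [209.7 272. ]
(195, 255, 225, 290) [195 282  17   8  74] [200.4 286.7]
(450, 190, 490, 220) [450 195  28  25 438] [465.1 207.6]
(450, 190, 490, 220) [450 190   5   9  29] [451.8 194.1]
```

View pics/c2.png

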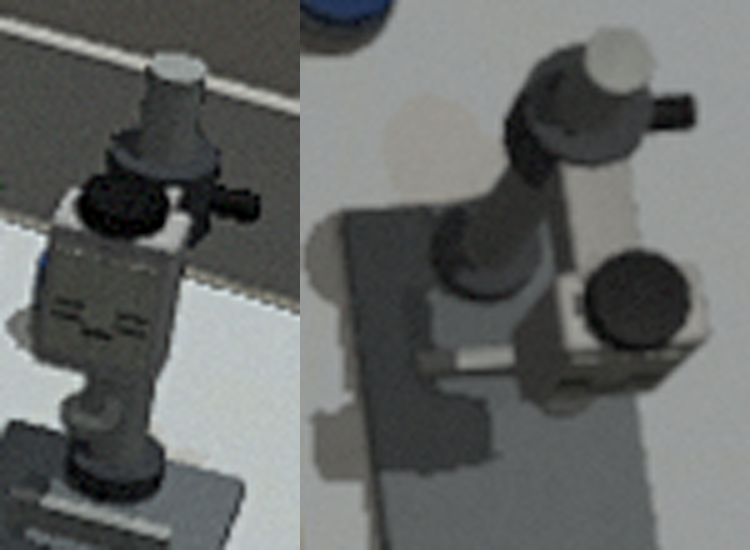

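The crops show the pad centre at about (467.4,204.6) in the top view and (454.8,235.8) in the scene view. The head is up, and the stop bar is just visible beneath it.

```bash
cat >> h.py <<'E'
def tri(rays):
    A=np.zeros((3,3));b=np.zeros(3)
    for c,d in rays:
        d=d/np.linalg.norm(d);P=np.eye(3)-np.outer(d,d);A+=P;b+=P@c
    p=np.linalg.solve(A,b); return p,[np.linalg.norm(np.cross(p-c,d/np.linalg.norm(d))) for c,d in rays]
def rows(p,rpy=None):
    "world target -> row numbers from the present pose"
    s=arm.get_state(); M=R.from_euler('xyz',s["tcp_rot"],degrees=True)
    d=M.inv().apply(np.array(p)-s["eef_pos"])/.2
    w=np.zeros(3) if rpy is None else (M.inv()*R.from_euler('xyz',rpy,degrees=True)).as_rotvec()/np.pi
    print(np.r_[d,w].round(4))
E
python3 - <<'E'
from h import *
T=imaging.grab_frame("top"); S=imaging.grab_frame("scene")
p,e=tri([ray(T,(467.4,204.6)),ray(S,(454.8,235.8))]); print('pad',p,e)
n=np.array([-.1245,.9922]); print('n.pad',n@p[:2])
p,e=tri([ray(T,(201.7,329.1)),ray(S,(209.7,272.))]); print('fin',p,e)
for z in (.07,.0755,.08): print(cast(T,(201.7,329.1),z), cast(S,(209.7,272),z))
E
```

```text
pad [ 0.64077276 -0.20952799  0.18841322] [np.float64(0.0004134639991939679), np.float64(0.0004134639991938965)]
n.pad -0.28766988129390925
fin [0.44213609 0.20855313 0.06700479] [np.float64(0.0006507805642992892), np.float64(0.0006507805642992265)]
[0.44236352 0.20744743 0.07      ] [0.43893636 0.20613838 0.07      ]
[0.4419975  0.20632863 0.0755    ] [0.43373232 0.20069244 0.0755    ]
[0.44169803 0.20541325 0.08      ] [0.42947447 0.19623667 0.08      ]
```

```bash
cat >> h.py <<'E'
def ori(yaw,t): # tool-down with yaw, tipped t deg so that it points ahead
    M=R.from_euler('z',yaw,degrees=True)*R.from_euler('y',-t,degrees=True)*R.from_euler('ZX',[180,180],degrees=True)
    return M.as_euler('xyz',degrees=True)
E
python3 -c "
from h import *
rows((.4,.207,.125),ori(.75,45)); print(ori(.75,45))"
```

```text
[-1.3923 -0.8545  0.5681 -0.055  -0.2459 -0.1327]
[ 180.     45.   -179.25]
```

{"op": "play_rows", "data": {
  "rows": "-0.7 -0.43 0.25 -0.028 -0.12 -0.066 0; -0.7 -0.43 0.25 -0.028 -0.12 -0.066 0; -0.7 -0.43 0.25 -0.028 -0.12 -0.066 0; -0.7 -0.43 0.25 -0.028 -0.12 -0.066 0"
}}

```text
time_s: 0.75
eef_pos: [0.308, 0.3388, 0.1868]
tcp_rot: [177.4, 22.0, 167.3]
wrist_force: [0.3, 0.1, -0.5]
grip_width: 0.998
gripper_force: 0.0
```

```bash
python3 -c "
from h import *
rows((.4,.207,.125),ori(.75,45))"
```

```text
[-0.4351 -0.5641  0.4837 -0.0272 -0.1256 -0.0658]
```

{"op": "play_rows", "data": {
  "rows": "-0.435 -0.564 0.484 -0.0272 -0.1256 -0.0658 0; -0.435 -0.564 0.484 -0.0272 -0.1256 -0.0658 0; -0.435 -0.564 0.484 -0.0272 -0.1256 -0.0658 0; -0.435 -0.564 0.484 -0.0272 -0.1256 -0.0658 0; -0.435 -0.564 0.484 -0.0272 -0.1256 -0.0658 0"
}}

```text
time_s: 1.25
eef_pos: [0.4026, 0.2064, 0.152]
tcp_rot: [179.2, 42.8, 179.7]
wrist_force: [-0.2, 0.3, -0.7]
grip_width: 0.999
gripper_force: 0.0
```

```bash
python3 - <<'E'
from h import *
rows((.455,.207,.065),ori(.75,45)); s=arm.get_state(); print(s["joints"].round(1),s["eef_pos"],s["tcp_rot"])
f=imaging.grab_frame("wrist"); cv2.imwrite("pics/w1.png",f["color"]); print(f["camera_matrix"],f["tool_from_camera"])
E
```

```text
[ 0.1032 -0.0027  0.4971  0.0005 -0.0122 -0.0041]
[ 19.    4.  130.3 -70.5  13.   -5.6] [0.40259738 0.20642698 0.15197519] [179.22494075  42.79730733 179.74979171]
[[371.64829954   0.         312.27296641]
 [  0.         371.64829954 238.91625592]
 [  0.           0.           1.        ]] [[-6.64789819e-04  9.47023563e-01  3.21163399e-01  8.40493378e-02]
 [ 9.99999596e-01  4.35207870e-04  7.86632113e-04  7.50121617e-04]
 [ 6.05186308e-04  3.21163792e-01 -9.47023470e-01 -1.45527469e-01]
 [ 0.00000000e+00  0.00000000e+00  0.00000000e+00  1.00000000e+00]]
```

View pics/w1.png

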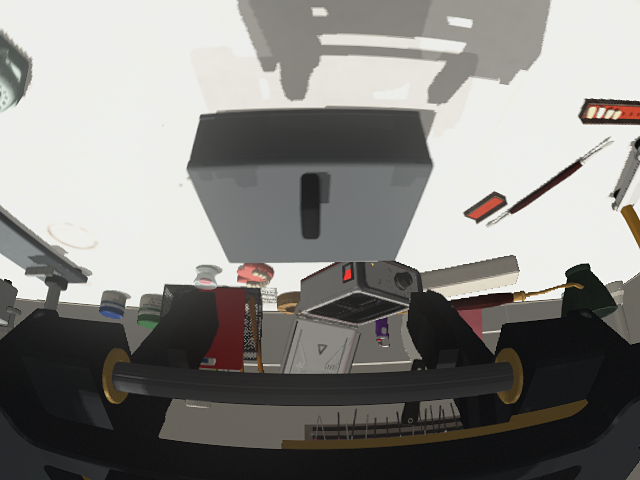

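The wrist view shows the fin centred at column about 311, so it is aligned sideways. Joint 4 is close to its limit at this tilt, so I'll tilt less.

```bash
python3 -c "
from h import *
rows((.42,.207,.13),ori(.75,22));rows((.449,.207,.063),ori(.75,22))"
```

```text
[ 0.0153  0.0008  0.1392  0.0007  0.116  -0.0025]
[ 0.137  -0.0024  0.4833  0.0007  0.116  -0.0025]
```

{"op": "play_rows", "data": {
  "rows": "0.015 0.001 0.139 0.0007 0.116 -0.0025 0; 0.015 0.001 0.139 0.0007 0.116 -0.0025 0; 0.015 0.001 0.139 0.0007 0.116 -0.0025 0; 0.137 -0.0024 0.483 0.0007 0.116 -0.0025 0; 0.137 -0.0024 0.483 0.0007 0.116 -0.0025 0; 0.137 -0.0024 0.483 0.0007 0.116 -0.0025 0; 0.137 -0.0024 0.483 0.0007 0.116 -0.0025 0"
}}

```text
time_s: 2.0
eef_pos: [0.4483, 0.2104, 0.0627]
tcp_rot: [-179.9, 21.9, -178.9]
wrist_force: [-0.2, 0.1, 0.2]
grip_width: 0.997
gripper_force: 0.0
```

```bash
python3 -c "
from h import *
s=arm.get_state(); print(s['joints'].round(1),s['eef_pos'],s['tcp_rot'],s['wrist_force']);rows((.449,.207,.063),ori(.75,22))"
```

```text
[ 14.   20.8 116.7 -13.3  21.7 -65.6] [0.4483347  0.21037459 0.06271556] [-179.94231932   21.94749598 -178.92911697] [-0.18055701  0.08906442  0.17794916]
[-0.0033 -0.0169 -0.0002  0.0003 -0.0003  0.0017]
```

{"op": "play_rows", "data": {
  "rows": "0 0 0 0 0 0 0; 0 0 0 0 0 0 0"
}}

```text
time_s: 2.2
eef_pos: [0.4481, 0.2103, 0.0645]
tcp_rot: [-180.0, 22.1, -178.9]
wrist_force: [0.4, 0.0, 0.5]
grip_width: 1.001
gripper_force: 0.0
```

```bash
python3 -c "
from h import *
rows((.449,.207,.063),ori(.75,22))"
```

```text
[-0.001  -0.0166  0.0083  0.0006  0.0007  0.0016]
```

{"op": "play_rows", "data": {
  "rows": "-0.001 -0.0166 0.004 0 0 0.0016 0; -0.001 -0.0166 0.004 0 0 0.0016 1; -0.001 -0.0166 0.004 0 0 0.0016 1; -0.001 -0.0166 0.004 0 0 0.0016 1; -0.001 -0.0166 0.004 0 0 0.0016 1; -0.001 -0.0166 0.004 0 0 0.0016 1; -0.001 -0.0166 0.004 0 0 0.0016 1; -0.001 -0.0166 0.004 0 0 0.0016 1"
}}

```text
time_s: 3.0
eef_pos: [0.449, 0.2066, 0.0631]
tcp_rot: [179.9, 22.1, -179.3]
wrist_force: [0.4, -1.1, 0.2]
grip_width: 0.387
gripper_force: 0.0
```

```bash
cat > lid.py <<'E'
from h import *
import sys
# from present grasp: lid angle th from grasp point about hinge; rows for further lid angles, tool tilts
H=np.array([.561,.207,.045])
s=arm.get_state(); M=R.from_euler('xyz',s["tcp_rot"],degrees=True); g=s["eef_pos"]-.019*M.as_matrix()[:,2]
r=g-H; rad=np.hypot(r[0],r[2]); a=np.arctan2(r[2],-r[0]); print('grasp',g.round(4),'rad',rad.round(4),'lid',a-np.arctan2(.0305+.003,.119),s["grip_width"],s["wrist_force"].round(1),s["joints"].round(0))
t0=-(R.from_euler('z',-.75,degrees=True)*M).as_matrix()[:,2]; t=np.degrees(np.arctan2(-t0[0],t0[2]))
rad=.1236
for d,tt in zip(eval(sys.argv[1]),eval(sys.argv[2])):
    A=np.radians(d)+np.arctan2(.0335,.119); G=H+[-rad*np.cos(A),g[1]-H[1],rad*np.sin(A)]
    rp=ori(.75,tt); p=G+.019*R.from_euler('xyz',rp,degrees=True).as_matrix()[:,2]; print(d,tt,end=' '); rows(p,rp)
E
python3 lid.py "[0,6,12,18,24,30,36,42,48]" "[22,18,14,10,6,2,-2,-5,-8]"
```

```text
grasp [0.4418 0.2065 0.0807] rad 0.1244 lid 0.016601041154092444 0.38695151941199885 [ 0.4 -1.1  0.2] [ 14.  21. 117. -13.  21. -66.]
0 22 [ 0.0034 -0.0002  0.0105  0.0005  0.0004 -0.0002]
6 18 [-0.0323 -0.0003 -0.0387  0.0005  0.0226 -0.0002]
12 14 [-0.0728 -0.0006 -0.0837  0.0005  0.0448 -0.0002]
18 10 [-0.1178 -0.0009 -0.1239  0.0005  0.0671 -0.0002]
24 6 [-0.1667 -0.0014 -0.1591  0.0005  0.0893 -0.0002]
30 2 [-2.189e-01 -1.800e-03 -1.887e-01  5.000e-04  1.115e-01 -1.000e-04]
36 -2 [-2.739e-01 -2.400e-03 -2.125e-01  5.000e-04  1.337e-01 -1.000e-04]
42 -5 [-3.323e-01 -3.000e-03 -2.294e-01  5.000e-04  1.504e-01 -1.000e-04]
48 -8 [-3.921e-01 -3.700e-03 -2.399e-01  6.000e-04  1.671e-01 -1.000e-04]
```

{"op": "play_rows", "data": {
  "rows": "0 0 0 0 0 0 1; 0 0 0 0 0 0 1; 0 0 0 0 0 0 1; 0 0 0 0 0 0 1; 0 0 0 0 0 0 1; 0 0 0 0 0 0 1"
}}

```text
time_s: 3.6
eef_pos: [0.449, 0.2067, 0.0631]
tcp_rot: [179.9, 22.1, -179.3]
wrist_force: [-0.6, 2.1, -1.3]
grip_width: 0.133
gripper_force: 30.0
```

```bash
python3 lid.py "[0,6,12,18,24,30,36,42,48]" "[22,17,12,7,2,-3,-8,-12,-16]"
```

```text
grasp [0.4418 0.2066 0.0807] rad 0.1244 lid 0.0166360736090172 0.1328678112878772 [-0.6  2.1 -1.3] [ 14.  21. 117. -13.  21. -66.]
0 22 [ 0.0034 -0.0002  0.0106  0.0005  0.0004 -0.0002]
6 17 [-0.0306 -0.0004 -0.0388  0.0006  0.0282 -0.0002]
12 12 [-0.0695 -0.0006 -0.0841  0.0006  0.056  -0.0002]
18 7 [-0.113  -0.0009 -0.1251  0.0006  0.0838 -0.0002]
24 2 [-1.604e-01 -1.300e-03 -1.611e-01  6.000e-04  1.115e-01 -1.000e-04]
30 -3 [-2.113e-01 -1.800e-03 -1.918e-01  6.000e-04  1.393e-01 -1.000e-04]
36 -8 [-2.650e-01 -2.400e-03 -2.169e-01  6.000e-04  1.671e-01 -1.000e-04]
42 -12 [-3.224e-01 -3.000e-03 -2.352e-01  6.000e-04  1.893e-01 -1.000e-04]
48 -16 [-0.3812 -0.0037 -0.2472  0.0006  0.2115 -0.    ]
```

{"op": "play_rows", "data": {
  "rows": "-0.034 0 -0.049 0 0.028 0 1; -0.073 0 -0.095 0 0.056 0 1; -0.116 0 -0.136 0 0.084 0 1; -0.164 0 -0.172 0 0.1115 0 1; -0.214 0 -0.203 0 0.139 0 1; -0.268 0 -0.228 0 0.167 0 1; -0.325 0 -0.246 0 0.189 0 1; -0.384 0 -0.258 0 0.2115 0 1"
}}

```text
time_s: 4.4
eef_pos: [0.5004, 0.2073, 0.1395]
tcp_rot: [179.9, -16.3, -179.2]
wrist_force: [-0.2, 2.2, -8.5]
grip_width: 0.129
gripper_force: 30.0
```

```bash
python3 lid.py "[42,48,54,60,66,72,78,84,90,96]" "[-12,-16,-19,-21,-23,-25,-27,-29,-30,-30]"
```

```text
grasp [0.5057 0.2073 0.1578] rad 0.1256 lid 0.8406432606603977 0.1293776086891011 [-0.2  2.2 -8.5] [  9.  34.  79.   2.  83. -82.]
42 -12 [ 0.0328  0.0004  0.0544  0.0006 -0.0239  0.0001]
48 -16 [-0.0059 -0.0002  0.0085  0.0006 -0.0016  0.0001]
54 -19 [-0.0507 -0.001  -0.0328  0.0006  0.015   0.0001]
60 -21 [-0.1013 -0.0017 -0.0688  0.0006  0.0261  0.0002]
66 -23 [-0.1554 -0.0025 -0.0991  0.0006  0.0372  0.0002]
72 -25 [-2.122e-01 -3.300e-03 -1.233e-01  6.000e-04  4.840e-02  2.000e-04]
78 -27 [-2.713e-01 -4.200e-03 -1.412e-01  6.000e-04  5.950e-02  2.000e-04]
84 -29 [-3.318e-01 -5.000e-03 -1.526e-01  6.000e-04  7.060e-02  2.000e-04]
90 -30 [-3.947e-01 -5.800e-03 -1.571e-01  6.000e-04  7.610e-02  2.000e-04]
96 -30 [-4.594e-01 -6.700e-03 -1.543e-01  6.000e-04  7.610e-02  2.000e-04]
```

{"op": "play_rows", "data": {
  "rows": "-0.046 0 -0.041 0 0.0165 0 1; -0.096 0 -0.077 0 0.028 0 1; -0.150 0 -0.107 0 0.039 0 1; -0.207 0 -0.130 0 0.050 0 1; -0.266 0 -0.147 0 0.061 0 1; -0.327 0 -0.158 0 0.072 0 1; -0.39 0 -0.161 0 0.078 0 1; -0.457 0 -0.158 0 0.078 0 1"
}}

```text
time_s: 5.2
eef_pos: [0.5976, 0.2084, 0.1451]
tcp_rot: [179.9, -30.1, -179.2]
wrist_force: [-2.0, 0.7, 1.8]
grip_width: 0.135
gripper_force: 30.0
```

```bash
python3 lid.py "[90,96,100,104,108]" "[-30]*5"
```

```text
grasp [0.6071 0.2085 0.1615] rad 0.1253 lid 1.6733609866817247 0.1352300080394356 [-2.   0.7  1.8] [  7.  54.  45.   4. 111. -83.]
90 -30 [ 0.0606  0.0007  0.0209  0.0005 -0.0008  0.0003]
96 -30 [-0.0028 -0.0002  0.0081  0.0005 -0.0008  0.0003]
100 -30 [-0.0457 -0.0007  0.0033  0.0005 -0.0008  0.0003]
104 -30 [-0.0888 -0.0012  0.0015  0.0005 -0.0008  0.0003]
108 -30 [-0.1319 -0.0017  0.0026  0.0005 -0.0008  0.0003]
```

```bash
python3 lid.py "[108,112,115]" "[-30]*3"
```

```text
grasp [0.6071 0.2085 0.1615] rad 0.1253 lid 1.6733609866817247 0.1352300080394356 [-2.   0.7  1.8] [  7.  54.  45.   4. 111. -83.]
108 -30 [-0.1319 -0.0017  0.0026  0.0005 -0.0008  0.0003]
112 -30 [-0.1748 -0.0022  0.0068  0.0005 -0.0008  0.0003]
115 -30 [-0.2068 -0.0026  0.0119  0.0005 -0.0008  0.0003]
```

{"op": "play_rows", "data": {
  "rows": "-0.043 0 -0.005 0 0 0 1; -0.086 0 -0.007 0 0 0 1; -0.129 0 -0.006 0 0 0 1; -0.172 0 -0.001 0 0 0 0.5; -0.172 0 -0.001 0 0 0 0; -0.172 0 -0.001 0 0 0 0; -0.172 0 -0.001 0 0 0 0; -0.172 0 -0.001 0 0 0 0"
}}

```text
time_s: 6.0
eef_pos: [0.6271, 0.2089, 0.1284]
tcp_rot: [179.9, -30.0, -179.2]
wrist_force: [-0.4, 0.0, -0.2]
grip_width: 0.565
gripper_force: 0.0
```

{"op": "play_rows", "data": {
  "rows": "0 0 -0.3 0 0 0 0; 0 0 -0.6 0 0 0 0; 0 0 -0.6 0 0 0 0; 0 0 -0.6 0 0 0 0"
}}

```text
time_s: 6.4
eef_pos: [0.6569, 0.2012, 0.2245]
tcp_rot: [179.6, -29.1, -179.2]
wrist_force: [1.0, -0.2, -0.1]
grip_width: 0.92
gripper_force: 0.0
```

```bash
python3 -c "
from h import *
print(arm.get_state()['eef_pos']);rows((.5,.207,.25),ori(.75,0))"
```

```text
[0.65692061 0.20115043 0.22452477]
[ 7.473e-01  3.790e-02  2.698e-01  2.200e-03 -1.614e-01 -4.000e-04]
```

{"op": "play_rows", "data": {
  "rows": "0.3 0.015 -0.05 0 -0.08 0 0; 0.747 0.038 0.27 0.002 -0.161 0 0; 0.747 0.038 0.27 0.002 -0.161 0 0; 0.747 0.038 0.27 0.002 -0.161 0 0; 0.747 0.038 0.27 0.002 -0.161 0 0; 0.747 0.038 0.27 0.002 -0.161 0 0"
}}

```text
time_s: 7.0
eef_pos: [0.4985, 0.2075, 0.2484]
tcp_rot: [180.0, 0.1, -179.3]
wrist_force: [1.0, 0.3, 1.1]
grip_width: 1.004
gripper_force: 0.0
```

```bash
python3 - <<'E'
from h import *
s=arm.get_state(); print(s["eef_pos"],s["tcp_rot"],s["joints"].round(0))
W=imaging.grab_frame("wrist");S=imaging.grab_frame("scene")
im=np.hstack([W["color"][:,120:520],cv2.resize(S["color"][180:330,150:300],(400,400),interpolation=2)[:, :].copy() if 0 else cv2.copyMakeBorder(cv2.resize(S["color"][170:330,160:293],(399,480),interpolation=2),0,0,0,1,0)])
cv2.imwrite("pics/w2.png",im); cv2.imwrite("w2full.png",W["color"])
E
```

```text
[0.49846432 0.20749815 0.24844952] [ 1.79972668e+02  1.24640765e-01 -1.79276235e+02] [ 10.  19.  82.   0.  78. -81.]
```

View pics/w2.png

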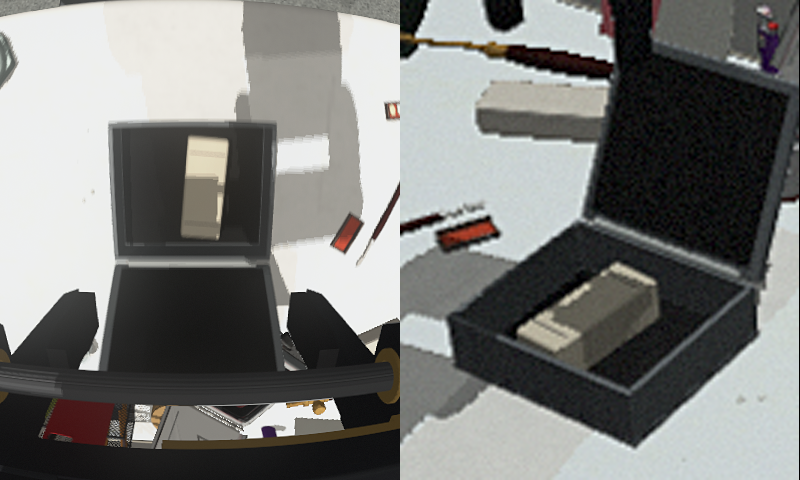

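The lid is open, leaning back. The block lies in the case; in the wrist image its top spans about columns 302–348, rows 137–240.

```bash
cat >> h.py <<'E'
def wpts(W,s,px,z):
    u=cv2.fisheye.undistortPoints(np.array(px,float).reshape(-1,1,2),W["camera_matrix"],np.zeros(4))[:,0]
    M=R.from_euler('xyz',s["tcp_rot"],degrees=True).as_matrix(); X=W["tool_from_camera"]
    d=np.c_[u[:,0],-u[:,1],-np.ones(len(u))]@(M@X[:3,:3]).T; c=s["eef_pos"]+M@X[:3,3]
    return c+d*((z-c[2])/d[:,2])[:,None]
E
python3 - <<'E'
from h import *
s=arm.get_state();W=imaging.grab_frame("wrist");im=W["color"]
g=im.min(2); m=np.zeros(g.shape,np.uint8); m[128:246,258:375]=((g[128:246,258:375]>70)*255)
m=cv2.morphologyEx(m,cv2.MORPH_CLOSE,np.ones((5,5)))
cs,_=cv2.findContours(m,0,2)
for ct in sorted(cs,key=cv2.contourArea)[-2:]:
    print(cv2.contourArea(ct),cv2.boundingRect(ct),cv2.minAreaRect(ct))
    P=wpts(W,s,ct[:,0],.039)[:,:2]; r=cv2.minAreaRect((P*1000).astype(np.float32)); print(r, cv2.boxPoints(r).round(1).tolist())
# case rim corners (wrist px of outer front corners, back corners) at z .045
print(wpts(W,s,[(228,124),(396,122),(233,260),(390,260)],.045).round(4))
T=imaging.grab_frame("top")
cv2.imwrite("pics/w3.png",np.hstack([cv2.resize(im[110:270,210:410],None,fx=2,fy=2,interpolation=2),cv2.resize(m[110:270,210:410],None,fx=2,fy=2)[...,None].repeat(3,2)]))
E
```

```text
1200.5 (258, 128, 117, 12) ((316.0, 133.5), (11.0, 116.0), 90.0)
((421.4709777832031, 210.78529357910156), (11.272982597351074, 110.0761947631836), 0.9273694157600403) [[414.8999938964844, 265.70001220703125], [416.70001220703125, 155.6999969482422], [428.0, 155.8000030517578], [426.20001220703125, 265.8999938964844]]
3819.0 (301, 147, 49, 99) ((324.9072265625, 197.25241088867188), (42.25460433959961, 98.76643371582031), 4.236394882202148)
((484.8768005371094, 219.82861328125), (40.19508743286133, 98.64874267578125), 86.36573791503906) [[434.3999938964844, 202.89999389648438], [532.7999877929688, 196.60000610351562], [535.4000244140625, 236.8000030517578], [436.8999938964844, 243.0]]
[[0.4122 0.1282 0.045 ]
 [0.408  0.2854 0.045 ]
 [0.5481 0.1281 0.045 ]
 [0.5458 0.2883 0.045 ]]
```

View pics/w3.png

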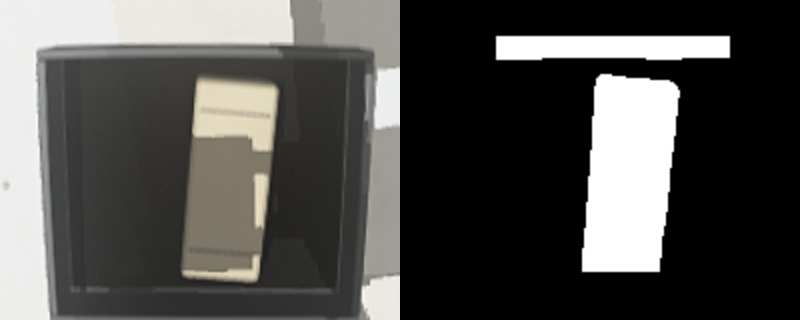

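```bash
python3 - <<'E'
from h import *
s=arm.get_state();W=imaging.grab_frame("wrist");im=W["color"]
g=im.min(2); m=np.zeros(g.shape,np.uint8); m[142:252,280:370]=((g[142:252,280:370]>75)*255)
m=cv2.morphologyEx(m,cv2.MORPH_CLOSE,np.ones((5,5)))
cs,_=cv2.findContours(m,0,2); ct=max(cs,key=cv2.contourArea); print(cv2.boundingRect(ct))
P=wpts(W,s,ct[:,0],.039)[:,:2]; r=cv2.minAreaRect((P*1000).astype(np.float32)); print(r, cv2.boxPoints(r).round(1).tolist())
print(wpts(W,s,[(228,133),(396,132)],.045).round(4),s["eef_pos"],s["tcp_rot"])
rows((.486,.220,.10),ori(-3.65,0));rows((.486,.220,.010),ori(-3.65,0))
E
```

```text
(301, 142, 48, 99)
((486.5090026855469, 219.50070190429688), (39.8310546875, 98.9348373413086), 86.20728302001953) [[435.79998779296875, 202.89999389648438], [534.5999755859375, 196.39999389648438], [537.2000122070312, 236.10000610351562], [438.5, 242.60000610351562]]
[[0.4293 0.128  0.045 ]
 [0.4264 0.2866 0.045 ]] [0.49954307 0.20769538 0.24910178] [ 1.79986564e+02 -1.50245490e-01 -1.79255970e+02]
[ 7.300e-02  6.280e-02  7.456e-01  1.000e-04 -6.000e-04  2.420e-02]
[ 7.2200e-02  6.2600e-02  1.1956e+00  1.0000e-04 -6.0000e-04  2.4200e-02]
```

{"op": "play_rows", "data": {
  "rows": "0.073 0.062 0.3 0 0 0.0242 0.32; 0.073 0.062 0.55 0 0 0.0242 0.32; 0.073 0.062 0.745 0 0 0.0242 0.32; 0.073 0.062 0.745 0 0 0.0242 0.32; 0.073 0.062 0.745 0 0 0.0242 0.32; 0.073 0.062 0.745 0 0 0.0242 0.32; 0.073 0.062 0.745 0 0 0.0242 0.32"
}}

```text
time_s: 7.95
eef_pos: [0.4863, 0.2198, 0.1015]
tcp_rot: [180.0, -0.0, 176.3]
wrist_force: [-0.9, 0.0, 0.3]
grip_width: 0.681
gripper_force: 0.0
```

```bash
python3 -c "
from h import *
rows((.486,.2195,.010),ori(-3.65,0))"
```

```text
[ 1.300e-03 -2.000e-03  4.577e-01  2.000e-04 -0.000e+00 -1.000e-04]
```

{"op": "play_rows", "data": {
  "rows": "0 -0.002 0.2 0 0 0 0.32; 0 -0.002 0.36 0 0 0 0.32; 0 -0.002 0.455 0 0 0 0.32; 0 -0.002 0.455 0 0 0 0.32; 0 -0.002 0.455 0 0 0 1; 0 -0.002 0.455 0 0 0 1; 0 -0.002 0.455 0 0 0 1; 0 -0.002 0.455 0 0 0 1"
}}

```text
time_s: 8.75
eef_pos: [0.4851, 0.2194, 0.0097]
tcp_rot: [180.0, -0.1, 176.3]
wrist_force: [-1.1, -0.3, 6.9]
grip_width: 0.451
gripper_force: 30.0
```

{"op": "play_rows", "data": {
  "rows": "0 0 0 0 0 0 1; 0 0 0 0 0 0 1; 0 0 0 0 0 0 1"
}}

```text
time_s: 9.05
eef_pos: [0.4851, 0.2194, 0.0097]
tcp_rot: [180.0, -0.1, 176.3]
wrist_force: [-1.7, -0.5, 7.6]
grip_width: 0.449
gripper_force: 30.0
```

{"op": "play_rows", "data": {
  "rows": "0 0 -0.2 0 0 0 1; 0 0 -0.4 0 0 0 1; 0 0 -0.65 0 0 0 1; 0 -0.25 -0.7 0 0 0 1; 0 -0.5 -0.7 0 0 -0.03 1; 0 -0.75 -0.7 0 0 -0.06 1; 0 -1 -0.7 0 0 -0.06 1; 0 -1 -0.7 0 0 -0.06 1"
}}

```text
time_s: 9.85
eef_pos: [0.4719, 0.015, 0.1488]
tcp_rot: [-180.0, -0.2, -173.2]
wrist_force: [-0.3, 1.3, -2.0]
grip_width: 0.458
gripper_force: 30.0
```

```bash
python3 -c "
from h import *
rows((.5415,-.02,.15),ori(7.2,0)); rows((.5415,-.2215,.15),ori(7.2,0)); print(arm.get_state()['joints'].round(0))"
```

```text
[-3.25e-01 -2.15e-01 -7.20e-03 -2.00e-04 -1.20e-03 -2.20e-03]
[-2.0570e-01 -1.2154e+00 -6.0000e-03 -2.0000e-04 -1.2000e-03 -2.2000e-03]
[ -12.   17.  102.   -0.   62. -109.]
```

{"op": "play_rows", "data": {
  "rows": "-0.05 -0.25 0 0 0 -0.002 1; -0.1 -0.5 0 0 0 -0.002 1; -0.15 -0.75 0 0 0 -0.002 1; -0.17 -0.98 0 0 0 -0.002 1; -0.17 -0.98 0 0 0 -0.002 1; -0.17 -0.98 0 0 0 -0.002 1; -0.17 -0.98 0 0 0 -0.002 1"
}}

```text
time_s: 10.55
eef_pos: [0.5301, -0.1693, 0.1481]
tcp_rot: [179.9, -0.3, -172.4]
wrist_force: [0.5, 0.2, -2.6]
grip_width: 0.445
gripper_force: 30.0
```

```bash
python3 - <<'E'
from h import *
s=arm.get_state();W=imaging.grab_frame("wrist");T=imaging.grab_frame("top")
rows((.5415,-.2215,.15),ori(7.2,0)); print(s['joints'].round(0),s["eef_pos"],s["tcp_rot"],s["wrist_force"])
cv2.imwrite("pics/w4.png",W["color"]); np.save("w4s.npy",np.r_[s["eef_pos"],s["tcp_rot"]])
E
```

```text
[-2.150e-02 -2.665e-01 -8.700e-03  2.000e-04 -1.400e-03  2.200e-03]
[ -30.   27.   87.   -0.   66. -127.] [ 0.53005298 -0.16930064  0.14812488] [ 179.93909857   -0.26492586 -172.43690569] [ 0.48636782  0.16608735 -2.63060496]
```

View pics/w4.png

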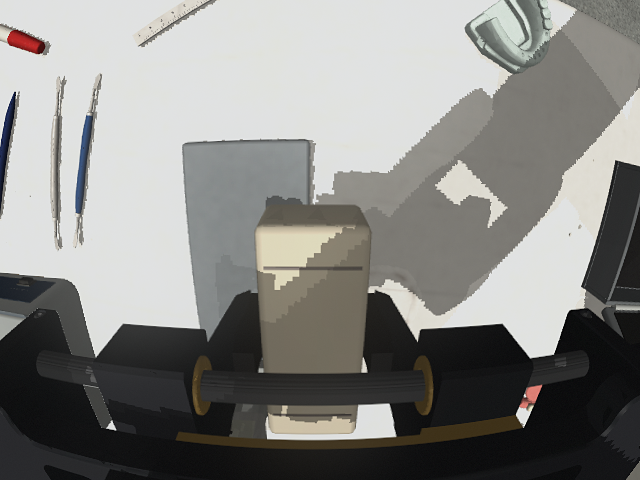

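The wrist view shows the bed's front corners at about (183,142) and (309,140). The gripped block looks square to the tool, its front top edge at (257–370, 226).

```bash
python3 - <<'E'
from h import *
s=arm.get_state();W=imaging.grab_frame("wrist")
P=wpts(W,s,[(183,142.5),(309.5,140),(187,200)],.016); print('bed',P.round(4), np.degrees(np.arctan2(*(P[1]-P[0])[1::-1]))-90)
u=np.array([np.cos(np.radians(7.2)),np.sin(np.radians(7.2)),0]); print('origin est',(P[:2].mean(0)+.17*u).round(4))
M=R.from_euler('xyz',s["tcp_rot"],degrees=True).as_matrix()
B=wpts(W,s,[(257,226),(370,226),(267.5,415),(356,415)],s["eef_pos"][2]+.029); print('blk in tool',((B-s["eef_pos"])@M).round(4))
E
```

```text
bed [[ 0.4754 -0.2763  0.016 ]
 [ 0.4637 -0.1794  0.016 ]
 [ 0.5208 -0.2701  0.016 ]] 6.873628142303403
origin est [ 0.6382 -0.2065  0.016 ]
blk in tool [[ 0.0485 -0.0175 -0.0288]
 [ 0.0485  0.0198 -0.0288]
 [-0.0368 -0.0189 -0.0292]
 [-0.0369  0.0197 -0.0291]]
```

```bash
python3 -c "
from h import *
rows((.541,-.2205,.15),ori(7.2,0)); rows((.541,-.2205,.035),ori(7.2,0))"
```

```text
[-1.970e-02 -2.602e-01 -8.500e-03  2.000e-04 -1.300e-03  2.200e-03]
[-2.200e-02 -2.605e-01  5.665e-01  2.000e-04 -1.300e-03  2.200e-03]
```

{"op": "play_rows", "data": {
  "rows": "-0.02 -0.2 0 0 -0.0013 0.002 1; -0.02 -0.26 0.05 0 -0.0013 0.002 1; -0.02 -0.26 0.25 0 -0.0013 0.002 1; -0.022 -0.26 0.45 0 -0.0013 0.002 1; -0.022 -0.26 0.565 0 -0.0013 0.002 1; -0.022 -0.26 0.565 0 -0.0013 0.002 1; -0.022 -0.26 0.565 0 -0.0013 0.002 1; -0.022 -0.26 0.565 0 -0.0013 0.002 1"
}}

```text
time_s: 11.5
eef_pos: [0.5417, -0.2219, 0.0369]
tcp_rot: [-179.9, 0.1, -172.8]
wrist_force: [-0.3, -0.4, -1.4]
grip_width: 0.452
gripper_force: 30.0
```

```bash
python3 -c "
from h import *
rows((.541,-.2205,.0212),ori(7.2,0))"
```

```text
[ 0.0029  0.0075  0.0782 -0.0005  0.0006 -0.0002]
```

{"op": "play_rows", "data": {
  "rows": "0.003 0.0075 0.04 0 0 0 1; 0.003 0.0075 0.07 0 0 0 1; 0.003 0.0075 0.078 0 0 0 1; 0.003 0.0075 0.078 0 0 0 1; 0.003 0.0075 0.078 0 0 0 1"
}}

```text
time_s: 12.0
eef_pos: [0.5402, -0.2201, 0.0205]
tcp_rot: [180.0, 0.0, -172.9]
wrist_force: [-4.2, 3.4, 10.3]
grip_width: 0.452
gripper_force: 30.0
```

```bash
python3 -c "
from h import *
rows((.541,-.2205,.0212),ori(7.2,0))"
```

```text
[-0.0039 -0.0023 -0.0033  0.0001  0.     -0.0003]
```

{"op": "play_rows", "data": {
  "rows": "0 0 0 0 0 0 0.2; 0 0 0 0 0 0 0.2; 0 0 0 0 0 0 0.2; 0 0 0 0 0 0 0.2; 0 0 -0.2 0 0 0 0.2; 0 0 -0.45 0 0 0 0.2; 0 0 -0.45 0 0 0 1; 0 0 -0.45 0 0 0 1"
}}

```text
time_s: 12.8
eef_pos: [0.5403, -0.2204, 0.11]
tcp_rot: [-180.0, 0.1, -172.9]
wrist_force: [-0.3, 0.4, -0.3]
grip_width: 0.639
gripper_force: 0.0
```

```bash
python3 - <<'E'
from h import *
print(arm.get_state()['eef_pos'])
# push start: TCP at gauge x -98-50-9-20 ; retreat high first
O=np.array([.6396,-.2081,0]);u=np.array([.9921,.1253,0])
rows(O-.175*u+[0,0,.11],ori(7.2,0)); rows(O-.175*u+[0,0,.025],ori(7.2,0))
E
```

```text
[ 0.540302   -0.22040284  0.11002053]
[ 3.747e-01 -1.600e-03 -3.000e-04 -2.000e-04  3.000e-04 -3.000e-04]
[ 3.752e-01 -1.300e-03  4.247e-01 -2.000e-04  3.000e-04 -3.000e-04]
```

{"op": "play_rows", "data": {
  "rows": "0.2 0 0 0 0 0 1; 0.375 -0.001 0 0 0 0 1; 0.375 -0.001 0 0 0 0 1; 0.375 -0.001 0 0 0 0 1; 0.375 -0.001 0 0 0 0 1; 0.375 -0.001 0 0 0 0 1; 0.375 -0.001 0 0 0 0 1"
}}

```text
time_s: 13.5
eef_pos: [0.4662, -0.2296, 0.1092]
tcp_rot: [180.0, -0.0, -172.8]
wrist_force: [1.0, 0.8, -0.2]
grip_width: 0.016
gripper_force: 0.0
```

```bash
python3 - <<'E'
from h import *
s=arm.get_state();T=imaging.grab_frame("top"); S=imaging.grab_frame("scene"); print(s["eef_pos"],s["grip_width"])
O=np.array([.6396,-.2081]);u=np.array([.9921,.1253]);n=np.array([-.1253,.9921])
for f,nm in ((T,'T'),(S,'S')):
    hsv=cv2.cvtColor(f["color"],cv2.COLOR_BGR2HSV); c=proj(f,[.5424,-.2204,.05]); x,y=c.astype(int); print(nm,c.round(1),hsv[y,x],f["color"][y,x])
    m=np.zeros(hsv.shape[:2],np.uint8); b=(slice(y-45,y+45),slice(x-40,x+40)); m[b]=((hsv[b][...,1]>25)&(hsv[b][...,2]>70)).astype(np.uint8)
    m=cv2.morphologyEx(m,cv2.MORPH_CLOSE,np.ones((3,3)))
    cs,_=cv2.findContours(m,0,2); ct=max(cs,key=cv2.contourArea); print(cv2.contourArea(ct),cv2.minAreaRect(ct))
    P=np.array([cast(f,q,.05)[:2] for q in ct[:,0]]); r=cv2.minAreaRect((P*1000).astype(np.float32)); C=np.array(r[0])/1000; print('rect',r,'gauge xy',((C-O)@u).round(4),((C-O)@n).round(4))
cv2.imwrite("pics/p5.png",np.hstack([cv2.resize(f["color"][v:v+130,a:a+110],(374,442),interpolation=2) for f,a,v in ((T,400,190),(S,390,240))]))
E
```

```text
[ 0.4661555  -0.2295841   0.10915603] 0.01629692059537437
T [453.2 282.3] [ 21  42 176] [147 167 176]
1072.5 ((450.22576904296875, 278.3900451660156), (48.71670913696289, 25.736562728881836), 81.38435363769531)
rect ((549.4888305664062, -215.3324432373047), (84.7266845703125, 45.325172424316406), 7.3993821144104) gauge xy -0.0903 0.0041
S [430.4 327.9] [0 0 0] [0 0 0]
1747.0 ((435.91998291015625, 338.05999755859375), (48.799991607666016, 70.19999694824219), 53.13010025024414)
rect ((538.0867309570312, -240.7862548828125), (95.24761962890625, 174.80084228515625), 76.22181701660156) gauge xy -0.1048 -0.0197
```

View pics/p5.png

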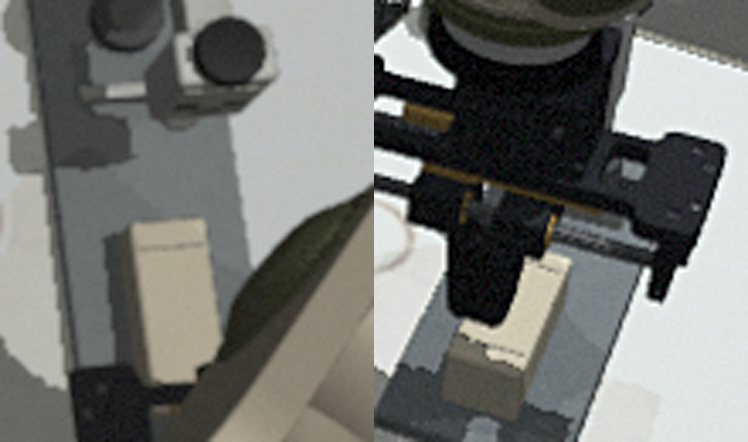

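{"op": "play_rows", "data": {
  "rows": "0 0 0.2 0 0 0 1; 0 0 0.36 0 0 0 1; 0 0 0.43 0 0 0 1; 0 0 0.43 0 0 0 1; -0.04 0 0.43 0 0 0 1; -0.08 0 0.43 0 0 0 1; -0.12 0 0.43 0 0 0 1; -0.16 0 0.43 0 0 0 1"
}}

```text
time_s: 14.4
eef_pos: [0.4984, -0.2258, 0.0241]
tcp_rot: [-180.0, 0.0, -172.8]
wrist_force: [-1.5, -0.7, 1.4]
grip_width: 0.003
gripper_force: 0.8
```

```bash
cat > g.py <<'E'
from h import *
O=np.array([.6396,-.2081,0]);u=np.array([.9921,.1253,0]);n=np.array([-.1253,.9921,0])
s=arm.get_state();d=s["eef_pos"]-O;f=s["wrist_force"];print('gauge',(d@u).round(4),(d@n).round(4),s["eef_pos"][2].round(4),'F',(f@u).round(1),(f@n).round(1),f[2].round(1),s["tcp_rot"].round(2))
rows(O-.084*u+[0,0,.0235],ori(7.2,0))
E
python3 g.py
```

```text
gauge -0.1423 0.0001 0.0241 F -1.6 -0.5 1.4 [-1.7998e+02  3.0000e-02 -1.7284e+02]
[-2.914e-01 -3.000e-04  3.400e-03 -1.000e-04  1.000e-04 -2.000e-04]
```

{"op": "play_rows", "data": {
  "rows": "-0.035 0 0 0 0 0 1; -0.07 0 0 0 0 0 1; -0.105 0 0 0 0 0 1; -0.14 0 0 0 0 0 1; -0.175 0 0 0 0 0 1; -0.21 0 0 0 0 0 1; -0.235 0 0 0 0 0 1; -0.255 0 0 0 0 0 1"
}}

```text
time_s: 15.2
eef_pos: [0.5484, -0.2193, 0.0234]
tcp_rot: [180.0, -0.0, -172.9]
wrist_force: [-2.2, -0.4, 1.7]
grip_width: 0.002
gripper_force: 0.9
```

```bash
python3 g.py; python3 - <<'E'
from h import *
T=imaging.grab_frame("top"); W=imaging.grab_frame("wrist")
cv2.imwrite("pics/p6.png",np.hstack([cv2.resize(T["color"][170:290,400:500],(400,480),interpolation=2),W["color"][:,120:520]]))
E
```

```text
gauge -0.0919 0.0003 0.0234 F -2.2 -0.1 1.7 [ 1.7997e+02 -2.0000e-02 -1.7285e+02]
[-0.0394 -0.0013 -0.0006  0.0002 -0.0001 -0.0003]
```

View pics/p6.png

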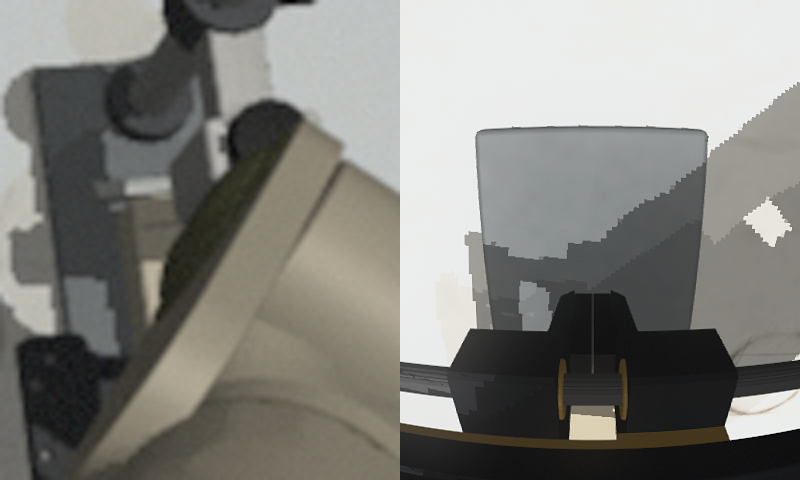

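The top view shows the block's back end just short of the stop bar. I'll creep forward, watching the force.

{"op": "play_rows", "data": {
  "rows": "-0.005 0 0 0 0 0 1; -0.01 0 0 0 0 0 1; -0.015 0 0 0 0 0 1; -0.02 0 0 0 0 0 1; -0.025 0 0 0 0 0 1; -0.025 0 0 0 0 0 1"
}}

```text
time_s: 15.9
eef_pos: [0.5531, -0.2188, 0.0234]
tcp_rot: [180.0, -0.0, -172.9]
wrist_force: [0.4, 0.0, -0.6]
grip_width: 0.002
gripper_force: 0.2
```

```bash
python3 g.py
```

```text
gauge -0.0872 0.0002 0.0234 F 0.4 -0.0 -0.6 [ 1.7997e+02 -1.0000e-02 -1.7286e+02]
[-0.0159 -0.0012 -0.0003  0.0001 -0.     -0.0003]
```

{"op": "play_rows", "data": {
  "rows": "-0.005 0 0 0 0 0 1; -0.01 0 0 0 0 0 1; -0.015 0 0 0 0 0 1; -0.02 0 0 0 0 0 1"
}}

```text
time_s: 16.3
eef_pos: [0.5531, -0.2187, 0.0235]
tcp_rot: [179.8, -0.6, -172.8]
wrist_force: [-32.3, -4.7, 16.7]
grip_width: 0.004
gripper_force: 15.9
```

```bash
python3 g.py
```

```text
gauge -0.0871 0.0003 0.0235 F -32.6 -0.6 16.7 [ 179.83   -0.58 -172.82]
[-0.0155 -0.0015 -0.0003  0.001  -0.0032 -0.0001]
```

{"op": "play_rows", "data": {
  "rows": "0.05 0 0 0 0 0 1; 0.15 0 0 0 0 0 1; 0.35 0 -0.1 0 0 0 1; 0.35 0 -0.4 0 0 0 1; 0.35 0.2 -0.65 0 0 0 1; 0.35 0.45 -0.9 0 0 0 1; 0.35 0.7 -0.99 0 0 0 1; 0.35 0.9 -0.99 0 0 0 1"
}}

```text
time_s: 17.1
eef_pos: [0.4691, -0.0758, 0.2156]
tcp_rot: [-179.9, 0.2, -172.9]
wrist_force: [-0.3, 0.7, -1.2]
grip_width: 0.006
gripper_force: 0.0
```

```bash
python3 g.py; python3 - <<'E'
from h import *
T=imaging.grab_frame("top"); S=imaging.grab_frame("scene")
cv2.imwrite("pics/p7.png",np.hstack([cv2.resize(T["color"][170:290,400:500],(400,480),interpolation=2),cv2.resize(S["color"][200:320,400:500],(400,480),interpolation=2)]))
E
```

```text
gauge -0.1526 0.1526 0.2156 F -0.2 0.7 -1.2 [-179.91    0.23 -172.94]
[-3.411e-01 -7.606e-01  9.631e-01 -5.000e-04  1.300e-03 -8.000e-04]
```

View pics/p7.png

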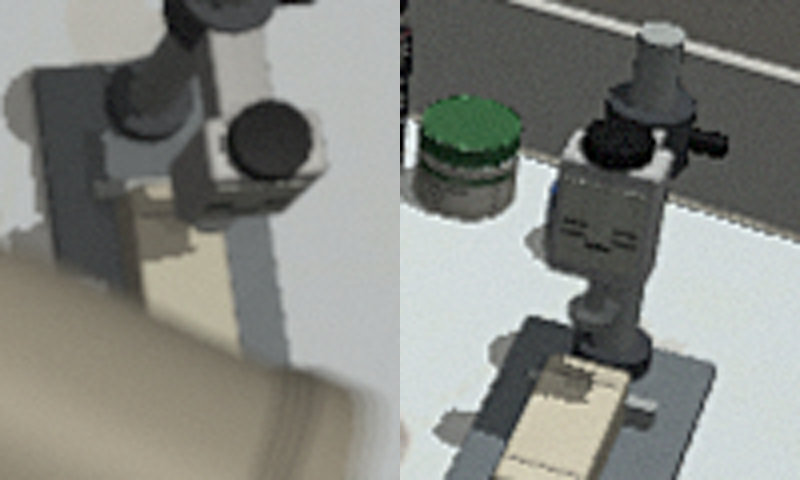

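The block is up against the stop bar and looks centred, with the foot raised above it. Now I move above the pad.

```bash
sed -i '/^rows/d' g.py; python3 -c "
from g import *
rows((.639,-.209,.235),ori(7.2,0))"
```

```text
gauge -0.1525 0.1556 0.2155 F 0.1 -0.2 -0.2 [-179.95    0.24 -172.6 ]
[-7.566e-01 -7.849e-01 -9.340e-02 -3.000e-04  1.300e-03  1.100e-03]
```

{"op": "play_rows", "data": {
  "rows": "0 -0.2 -0.09 0 0.0013 0.001 1; -0.2 -0.4 -0.09 0 0.0013 0.001 1; -0.4 -0.6 -0.09 0 0.0013 0.001 1; -0.6 -0.785 -0.093 0 0.0013 0.001 1; -0.756 -0.785 -0.093 0 0.0013 0.001 1; -0.756 -0.785 -0.093 0 0.0013 0.001 1; -0.756 -0.785 -0.093 0 0.0013 0.001 1; -0.756 -0.785 -0.093 0 0.0013 0.001 1"
}}

```text
time_s: 18.0
eef_pos: [0.6374, -0.2135, 0.232]
tcp_rot: [180.0, -0.2, -173.0]
wrist_force: [0.6, -0.1, 0.9]
grip_width: 0.004
gripper_force: 0.0
```

```bash
python3 -c "
from g import *
rows((.639,-.209,.2),ori(7.2,0))"
```

```text
gauge -0.0028 -0.0051 0.232 F 0.6 -0.2 0.9 [ 179.98   -0.25 -173.04]
[-1.120e-02  2.150e-02  1.597e-01  1.000e-04 -1.400e-03 -1.300e-03]
```

{"op": "play_rows", "data": {
  "rows": "-0.011 0.02 0.05 0 -0.001 -0.001 1; -0.011 0.02 0.1 0 -0.001 -0.001 1; -0.011 0.02 0.14 0 -0.001 -0.001 1; -0.011 0.02 0.16 0 -0.001 -0.001 1; -0.011 0.02 0.18 0 -0.001 -0.001 1; -0.011 0.02 0.2 0 -0.001 -0.001 1; -0.011 0.02 0.2 0 -0.001 -0.001 1"
}}

```text
time_s: 18.7
eef_pos: [0.6397, -0.2094, 0.1917]
tcp_rot: [180.0, -0.1, -172.9]
wrist_force: [-0.6, 0.0, 0.5]
grip_width: 0.007
gripper_force: 0.0
```

```bash
python3 g.py
```

```text
gauge -0.0 -0.0013 0.1917 F -0.6 0.1 0.5 [ 1.7999e+02 -5.0000e-02 -1.7286e+02]
```

{"op": "play_rows", "data": {
  "rows": "0 0 0.02 0 0 0 1; 0 0 0.04 0 0 0 1; 0 0 0.06 0 0 0 1; 0 0 0.08 0 0 0 1; 0 0 0.1 0 0 0 1; 0 0 0.12 0 0 0 1; 0 0 0.14 0 0 0 1; 0 0 0.14 0 0 0 1"
}}

```text
time_s: 19.5
eef_pos: [0.6399, -0.2095, 0.1636]
tcp_rot: [180.0, -0.0, -172.9]
wrist_force: [0.6, 0.5, 1.3]
grip_width: 0.005
gripper_force: 0.7
```

```bash
python3 g.py
```

```text
gauge 0.0001 -0.0014 0.1636 F 0.7 0.4 1.3 [ 1.8000e+02 -3.0000e-02 -1.7286e+02]
```

{"op": "play_rows", "data": {
  "rows": "0 0 0.01 0 0 0 1; 0 0 0.02 0 0 0 1; 0 0 0.03 0 0 0 1; 0 0 0.04 0 0 0 1; 0 0 0.05 0 0 0 1; 0 0 0.06 0 0 0 1; 0 0 0.07 0 0 0 1; 0 0 0.08 0 0 0 1"
}}

```text
time_s: 20.3
eef_pos: [0.6399, -0.2095, 0.1484]
tcp_rot: [-180.0, -0.0, -172.9]
wrist_force: [-2.5, 1.7, 6.6]
grip_width: 0.005
gripper_force: 3.6
```

```bash
python3 g.py; python3 - <<'E'
from h import *
S=imaging.grab_frame("scene"); T=imaging.grab_frame("top")
cv2.imwrite("pics/p8.png",np.hstack([cv2.resize(S["color"][215:305,410:485],(500,600),interpolation=2),cv2.resize(T["color"][170:290,400:460],(300,600),interpolation=2)]))
E
```

```text
gauge 0.0001 -0.0014 0.1484 F -2.3 2.0 6.6 [-1.7999e+02 -1.0000e-02 -1.7286e+02]
```

View pics/p8.png

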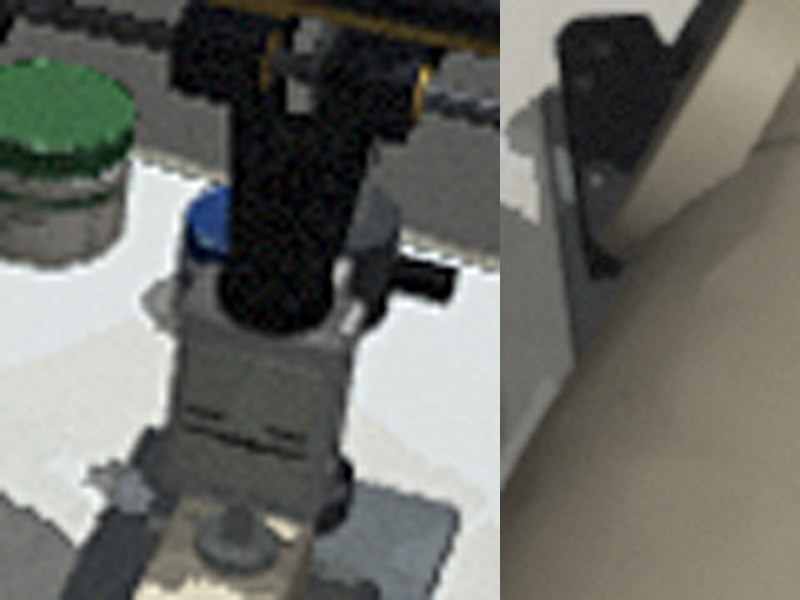

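The pointer now stands level with the lower line (about 4 mm), which agrees with the TCP height. I press 3.5 mm further.

{"op": "play_rows", "data": {
  "rows": "0 0 0.006 0 0 0 1; 0 0 0.012 0 0 0 1; 0 0 0.0165 0 0 0 1; 0 0 0.0165 0 0 0 1; 0 0 0.0165 0 0 0 1"
}}

```text
time_s: 20.9
eef_pos: [0.6399, -0.2095, 0.1451]
tcp_rot: [-180.0, -0.0, -172.9]
wrist_force: [-2.7, 0.9, 6.7]
grip_width: 0.007
gripper_force: 3.2
```

```bash
python3 g.py
```

```text
gauge 0.0001 -0.0015 0.1451 F -2.6 1.3 6.7 [-1.7999e+02 -1.0000e-02 -1.7286e+02]
```

Pad at 0.145 m, so the foot is in by about 7 mm. I retreat straight up and verify.

{"op": "play_rows", "data": {
  "rows": "0 0 -0.05 0 0 0 1; 0 0 -0.2 0 0 0 1; 0 0 -0.45 0 0 0 1; 0.3 0.1 -0.5 0 0 0 1; 0.5 0.4 -0.5 0 0 0 1; 0.7 0.7 -0.5 0 0 0 1; 0.9 0.95 -0.5 0 0 0 1; 0.9 0.95 -0.5 0 0 0 1"
}}

```text
time_s: 21.7
eef_pos: [0.4497, -0.056, 0.2447]
tcp_rot: [180.0, -0.0, -172.9]
wrist_force: [1.1, 0.6, 1.2]
grip_width: 0.003
gripper_force: 0.0
```

```bash
python3 - <<'E'
from h import *
S=imaging.grab_frame("scene")
cv2.imwrite("pics/p9.png",np.hstack([cv2.resize(S["color"][215:305,410:485],(500,600),interpolation=2),cv2.resize(S["color"][170:330,160:300],(300,343),interpolation=2)[:600]  if 0 else cv2.copyMakeBorder(cv2.resize(S["color"][170:330,160:300],(300,343),interpolation=2),0,257,0,0,0)]))
E
```

```text
(no output)
```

View pics/p9.png

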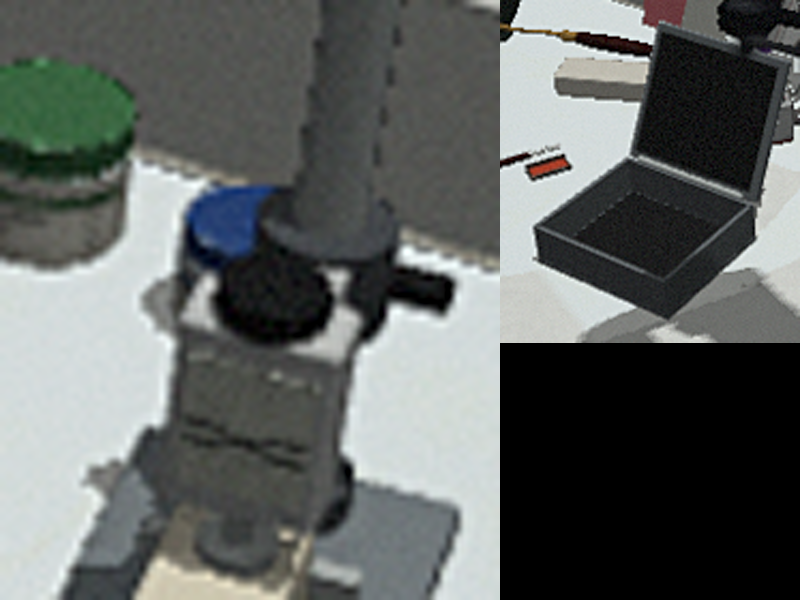

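The pointer stands between the two lines, the foot sits on the block, and the lid is open. I hand in.

```bash
python3 -c "
from cell import job; print(job.job_done())"
```

```text
the job is handed in; nothing more can be done
None
```

I handed the job in, but no verdict came back. In the last pictures the lid was open, the foot sat on the block with its pointer between the lines (about 7 mm in), and the arm was clear. Before pressing, the block was up against the stop bar and looked centred and square.

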